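# Fill the finial rack and hold its keeper comb at the mark

### The job

Two of the five pockets in the carving rack are empty: stand the two loose spare finials in them, foot down and fully seated, leaving those already in the rack and everything else on the bench where they are. Then pull the rack's sprung keeper comb out towards the front by its wooden crossbar grip until its pointer is level with the brass mark on the scale bar, so that the comb locks all five finials in for carving. Finish while gripping it there: it springs back if let go, so do not release it.

Things in the scene. Friction and masses are not known exactly. Their poses are not given: they have to be found in the camera images.
- rack: wooden block 70 x 262 x 40 mm fixed to the bench, five round pockets in a row along its y axis, 52 mm apart. Origin: centre of its underside, x axis pointing to the comb's side (away from the grip and, roughly, from the robot), z up. A fixed steel scale bar, 45 mm tall, stands beside its +y end (y 162 to 182 mm)
- comb (a point): point at the comb's tooth tips, in the middle of the row: the comb is a flat 5 mm plate, 51 to 56 mm above the bench, its teeth 24 mm behind (+x) the pocket row when home. 10 mm rods at rack y = +-144 mm join it to the front crossbar. Pulled to -x, its slots pass round the necks, 3 mm above the feet of seated finials; one not fully seated blocks it
- pocket0 (a point): centre of the floor of pocket 0 (28 mm above the bench; the mouth is level with the block's top, 40 mm above the bench); pocket 35 mm across, 12 mm deep, chamfered mouth. A finial seated in it has its origin at this point. In the rack's frame this pocket lies at y = -104 mm
- pocket1 (a point): centre of the floor of pocket 1 (28 mm above the bench; the mouth is level with the block's top, 40 mm above the bench); pocket 35 mm across, 12 mm deep, chamfered mouth. A finial seated in it has its origin at this point. In the rack's frame this pocket lies at y = -52 mm
- pocket2 (a point): centre of the floor of pocket 2 (28 mm above the bench; the mouth is level with the block's top, 40 mm above the bench); pocket 35 mm across, 12 mm deep, chamfered mouth. A finial seated in it has its origin at this point. In the rack's frame this pocket lies at y = 0 mm
- pocket3 (a point): centre of the floor of pocket 3 (28 mm above the bench; the mouth is level with the block's top, 40 mm above the bench); pocket 35 mm across, 12 mm deep, chamfered mouth. A finial seated in it has its origin at this point. In the rack's frame this pocket lies at y = 52 mm
- pocket4 (a point): centre of the floor of pocket 4 (28 mm above the bench; the mouth is level with the block's top, 40 mm above the bench); pocket 35 mm across, 12 mm deep, chamfered mouth. A finial seated in it has its origin at this point. In the rack's frame this pocket lies at y = 104 mm
- finial0: turned wooden finial, plain wood; all five are alike: round foot 32 mm across and 20 mm tall (small chamfer underneath), thin neck 15 mm across from 21 to 36 mm up, round head 30 mm across from 40 to 68 mm up, tapering to the top at 76 mm; 28 to 56 g. Origin: centre of the underside of the foot, z up along its axis. Starts seated in one of the pockets
- finial1: turned wooden finial, plain wood; all five are alike: round foot 32 mm across and 20 mm tall (small chamfer underneath), thin neck 15 mm across from 21 to 36 mm up, round head 30 mm across from 40 to 68 mm up, tapering to the top at 76 mm; 28 to 56 g. Origin: centre of the underside of the foot, z up along its axis. Starts seated in one of the pockets
- finial2: turned wooden finial, plain wood; all five are alike: round foot 32 mm across and 20 mm tall (small chamfer underneath), thin neck 15 mm across from 21 to 36 mm up, round head 30 mm across from 40 to 68 mm up, tapering to the top at 76 mm; 28 to 56 g. Origin: centre of the underside of the foot, z up along its axis. Starts seated in one of the pockets
- finial3: turned wooden finial, plain wood; all five are alike: round foot 32 mm across and 20 mm tall (small chamfer underneath), thin neck 15 mm across from 21 to 36 mm up, round head 30 mm across from 40 to 68 mm up, tapering to the top at 76 mm; 28 to 56 g. Origin: centre of the underside of the foot, z up along its axis. A spare: starts standing loose on the bench, to one side of the rack
- finial4: turned wooden finial, plain wood; all five are alike: round foot 32 mm across and 20 mm tall (small chamfer underneath), thin neck 15 mm across from 21 to 36 mm up, round head 30 mm across from 40 to 68 mm up, tapering to the top at 76 mm; 28 to 56 g. Origin: centre of the underside of the foot, z up along its axis. A spare: starts standing loose on the bench, to one side of the rack
- grip (a point): centre of the wooden grip, a level round bar 22 mm thick and 110 mm long (along the rack's y), in the middle of the keeper's front crossbar. The point is 74 mm above the bench, 85 mm in front (-x) of the pocket row when home; free space below it and 59 mm between it and the finials' heads. It moves with the keeper
- keeper: the sliding frame (comb, rods, crossbar, grip, pointer). Its origin coincides with the rack's when home, and moves along the rack's -x by as much as the keeper is pulled out; end stop 55 mm. A spring pulls it home: about 5.4 N at home, rising by 1.8 N per 10 mm (about 12 N at the mark); light damping
- pointer (a point): tip of the thin steel pointer on the keeper's left rod (the rack's +y side), 55 mm above the bench; moves with the keeper; level with the pocket row when home
- rider: small brass rider 14 x 24 x 8 mm, fixed for the run on the scale bar, with a thin blade (the mark) pointing at the pointer's path. Origin: under the blade, on the bar's top 45 mm above the bench; axes as the rack's. The pointer is at the mark when both have the same x in the rack's frame; that needs a pull of 30 to 42 mm
- knob_blank: bystander: squat turned drawer-knob blank, foot 48 mm across, 44 mm tall; not a finial. Origin: centre of the underside
- jar: bystander: lidded grey jar 48 mm across, 55 mm tall. Origin: centre of the underside
- gouge: bystander: carving gouge 240 mm long lying behind the rack. Origin: under it, at bench level
- mallet: bystander: wooden mallet lying behind the rack, head 72 mm across and 110 mm long, handle 26 mm thick. Origin: under the middle of its head
- sanding_block: bystander: cork block 90 x 50 x 30 mm near the robot. Origin: centre of the underside
- offcut: bystander: wooden offcut 110 x 35 x 20 mm near the robot. Origin: centre of the underside
There are look-alikes about, which are no part of the job. Leave any orange or turquoise look-alike of the finial4 alone.

How it is judged:
By the outcome, as a careful person would: the job done as asked, in the order asked, and still so for the second after the job is handed in, while the arm keeps its last pose, push and grip.
It also fails if it takes over 72 s, if anything falls off the work surface, if the arm or the gripper's body presses on something with over 40 N, if the wrist force passes 120 N, or if a joint passes its speed limit or range.

### The arm

A 6-joint arm with a two-finger parallel gripper is mounted at the origin on the work surface. World frame = base frame: x ahead of the robot, y to its left, z up, the work surface at z = 0. Lengths are in m, angles in rad, forces in N, time in s.
With the tool pointing down it reaches from about 0.35 to 0.775 m from the base axis. Payload 5.5 kg.
Tool frame: the origin (TCP) lies at the very end of the fingers, on their centre line; the grasp point (between the pads) lies 19 mm behind it; z points along the fingers, y is the direction in which the jaws open and shut (so a half turn about z gives the same grasp; the last joint's range is limited). The gripper opens to 85 mm and grips with 20 to 120 N. Pads are 22 mm wide; open, the fingers measure 114 mm over their backs; the gripper's body (76 mm by 85 mm) begins 54 mm behind the grasp point. The pads swing forward as they close: fully open they stand 13 mm farther back than shut.
Start: joints at [-1.291, 0.313, 0.046, 1.304, 0, 1.431], TCP at [0.234, -0.525, 0.231] pointing down, gripper open.
Joint ranges: [-2.76, 2.76], [-0.86, 1.69], [-1.03, 1.26], [-2.2, 2.34], [-1.47, 1.5], [-3.14, 3.14]. Speed limits (rad/s): [2.57, 2.57, 3.14, 3.14, 3.14, 3.14].

### API

Orientations are given as a unit quaternion [w, x, y, z].
In Python, from workcell import get_state, imaging, env, spotter gives the robot as it stands.
- The arm moves only by the tool play_rows, never from a script. Its argument "moves" is a list of rows, each an object with "claw": the finger opening in cm, from 0 to 8.54; "delta_pos": the shift along the tool's x, y, z in cm, a list of three; "twist": the turn about the tool's z in degrees. A call has 1 to 12 rows; each row is the pose to reach, as a shift and turn from the pose commanded when the call began, along the tool's axes at that moment; what a row does not reach only later rows make up. A row lasts 1/8 s, in which the tool goes at most 62.5 mm and 10.7 degrees, less where a joint would pass 70% of its speed; a pose out of reach is approached as far as the arm can. A call with a gripper value outside its range is refused whole. The fingers move at their own pace and stop on an object; "force" is the grip in N (left out, the last holds). Time passes only in rows, so rows that repeat a pose let the fingers close. It gives the time, the measured TCP pose, the force and the opening at its end, in the units of the state.
- get_state(): the state, without advancing time (a new reading comes with each control period).
- imaging.read_camera(name): name is "side" or "top"; returns the picture (480x640x3 uint8, red, green, blue); there is no depth.
- imaging.camera_info(name): a dict with "fx", "fy", "cx", "cy" (pixels), "world_to_cam" (4x4, takes a point from world to camera coordinates). Camera axes: x right, y down, z forward; pixel columns grow to the right and rows downward; lengths in m; the calibration is good to about 2 mm. A picture is of the moment at which its call begins. camera_info takes no time and is no camera call.
- env.hand_in(): hands the job in, once; it reports no verdict.
Trained networks look in the newest picture that a camera, given by its name, has taken for a name from the list of things; names that differ only in an ending like _2 or _b are one class to them, and where a whole thing is asked for, a point or a joint stands for the part that bears it (a point fixed in the world has none). Each returns a list of dicts, best first, with "conf" (0 to 1); they miss things now and then, are a little off and sometimes report something else, mostly with a low value. They report only what shows in the picture. A call takes as long as a camera call. They do not tell look-alikes from the thing itself.
- spotter.spot_in(camera, query): "extent" ([left, top, right, bottom] in pixels, round what is visible of it).
The state is a dict: "clock": time; "joint_pos": joint angles; "qvel": joint speeds; "tau": joint torques, N m; "tcp_pos": TCP position; "orientation": TCP orientation; "wrist_force": force on the tool from outside, world axes, zero at the start; "ft_torque": the same for the moment, N m; "finger_gap": finger opening in m.
Only numpy, scipy, OpenCV 4.12 (cv2) and the standard library are available. Lean on these libraries where they do the work, as an engineer would, in place of code of your own. Each camera call takes 0.05 s, during which the arm holds its last target. There are 200 camera calls.

## Working session

There is one attempt and no reset: what is moved stays moved. The work goes in short steps, Python scripts to look and compute and a tool call to move; the robot and the scene stay as the last step left them, time stands still between calls to the robot, and variables do not carry over. Pictures are saved under pics/ and viewed, about 8 in all and at most 12, crops included, and the job is handed in when it is done.

Besides the shell and the picture viewer there is one more tool, called after "Request:" by a JSON object that holds its "method" and its "body". play_rows: Moves the arm, as the interface text tells. Its arguments: {"type":"object","properties":{"moves":{"type":"array"},"force":{"type":"number"}},"required":["moves"]}

```bash
mkdir -p pics
cat > h.py <<'E'
import numpy as np, cv2
from workcell import get_state, imaging, env, spotter
def snap(c,f=None):
    im=imaging.read_camera(c)
    if f: cv2.imwrite('pics/'+f,cv2.cvtColor(im,cv2.COLOR_RGB2BGR))
    return im
def proj(c,P):
    i=imaging.camera_info(c);T=np.array(i['world_to_cam']);P=np.atleast_2d(P)
    q=P@T[:3,:3].T+T[:3,3]
    return np.c_[i['fx']*q[:,0]/q[:,2]+i['cx'],i['fy']*q[:,1]/q[:,2]+i['cy']]
def back(c,uv,z):
    i=imaging.camera_info(c);T=np.array(i['world_to_cam']);R=T[:3,:3];o=-R.T@T[:3,3]
    d=R.T@np.array([(uv[0]-i['cx'])/i['fx'],(uv[1]-i['cy'])/i['fy'],1])
    return o+d*(z-o[2])/d[2]
E
python3 - <<'E'
from h import *
for c in('top','side'):
    snap(c,c+'0.png'); i=imaging.camera_info(c);T=np.array(i['world_to_cam'])
    print(c,i['fx'],(-T[:3,:3].T@T[:3,3]).round(3),T[2,:3].round(2))
    for q in('finial4','rack','grip','rider','pointer','knob_blank'):
        for r in spotter.spot_in(c,q)[:9]: print(q,round(r['conf'],2),np.round(r['extent'],1))
print(get_state())
E
```

```text
top 468.05506989071944 [0.427 0.039 0.983] [ 0.17 -0.01 -0.99]
finial4 0.83 [374.9 202.5 396.8 221.4]
finial4 0.8 [110.3 279.  137.4 299.6]
finial4 0.76 [474.3 304.6 497.5 326.6]
finial4 0.73 [145.5 301.5 166.4 314.9]
finial4 0.72 [144.9 341.8 173.5 359.2]
finial4 0.68 [273.8 222.7 291.1 243.4]
finial4 0.59 [352.7 203.8 365.8 227.9]
finial4 0.59 [102.5 319.2 131.1 337.2]
rack 0.61 [243.5 173.3 416.2 281.9]
grip 0.84 [255.8 172.8 414.7 283.6]
rider 0.64 [129.9  78.8 193.4 202.3]
rider 0.53 [248.4 252.6 259.3 263.9]
pointer 0.76 [255.3 171.4 412.  278.9]
knob_blank 0.94 [148.5 246.6 174.1 267.3]
side 445.9976312584948 [0.333 0.656 0.754] [ 0.26 -0.66 -0.71]
finial4 0.92 [294.5 239.5 310.8 269.6]
finial4 0.91 [328.4 429.2 351.4 462.6]
finial4 0.87 [321.9 379.5 341.1 413.8]
finial4 0.81 [287.8 406.7 302.4 438.8]
finial4 0.72 [305.4 189.4 322.9 218.8]
finial4 0.64 [364.8 384.7 388.2 420.7]
finial4 0.6 [310.5 176.  326.8 203.5]
finial4 0.6 [373.7 146.8 389.1 175.1]
finial4 0.41 [265.4 183.3 357.3 305.1]
rack 0.77 [266.4 178.  354.6 305.9]
rack 0.19 [225.4 180.3 278.1 220.1]
grip 0.93 [261.
[... 260 characters left out ...]
lock': 0.7, 'joint_pos': array([-1.29059188e+00,  3.13144254e-01,  4.61387891e-02,  1.30361328e+00,
       -1.41653217e-05,  1.43121154e+00]), 'qvel': array([-1.46760584e-03,  6.52662305e-05,  1.27284742e-03, -1.36118416e-03,
        1.41248239e-03,  8.71988882e-04]), 'tau': array([-1.65635411e-03, -4.80293083e+01,  2.98746622e+01, -1.55593893e-04,
       -2.82221163e-04,  5.96202426e-06]), 'tcp_pos': array([ 0.2343618 , -0.52512954,  0.23137082]), 'orientation': array([ 8.90683200e-05,  9.78052874e-01,  2.08356826e-01, -8.27485112e-07]), 'wrist_force': array([0.05273879, 0.97980601, 0.72249234]), 'ft_torque': array([ 0.01827799, -0.02379857, -0.02130736]), 'finger_gap': 0.08524272745041554}
```

View pics/top0.png

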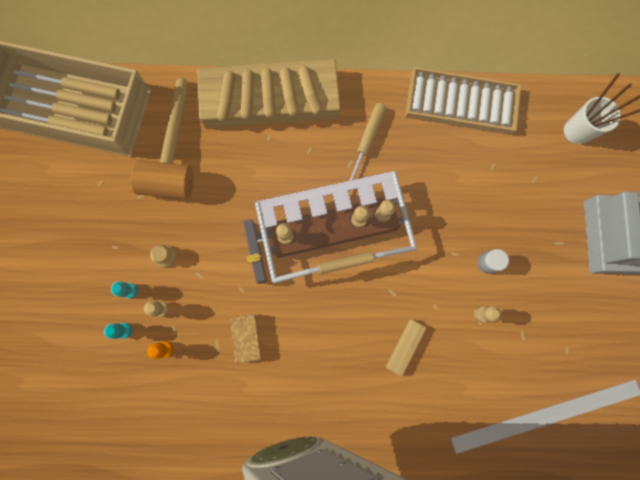

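View pics/side0.png

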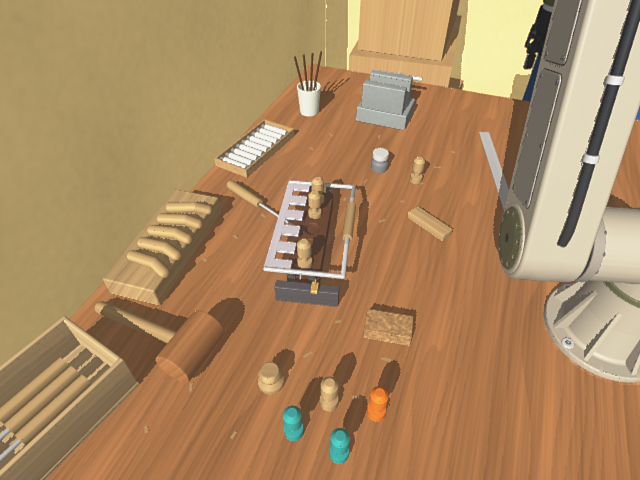

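The plain-wood spares are at top (155,308) and (487,314), which is side (330,395) and (418,169). The turquoise pair and the orange one are look-alikes, and the squat thing at top (163,256) is the knob blank. Pockets 4, 1 and 0 look filled, so 3 and 2 are empty. Next I fit the poses and check them against enlarged crops with an overlay.

```bash
cat >> h.py <<'E'
from scipy.optimize import least_squares
PROF=[(0,.015),(.002,.016),(.02,.016),(.021,.0075),(.036,.0075),(.040,.013),(.044,.015),(.064,.015),(.068,.0145),(.076,.006)]
def finpts(x,y,z0=0,lo=0):
    a=np.linspace(0,2*np.pi,40,endpoint=False)
    return np.vstack([np.c_[x+r*np.cos(a),y+r*np.sin(a),np.full(40,z0+h)] for h,r in PROF if h>=lo])
def bbox(c,*a):
    p=proj(c,finpts(*a)); return np.r_[p.min(0),p.max(0)]
def fitfin(d,z0=0,lo=0):
    c0=list(d)[0]; e=np.array(d[c0]); s=back(c0,((e[0]+e[2])/2,(e[1]+e[3])/2),z0+.04)[:2]
    f=lambda p:np.concatenate([bbox(c,p[0],p[1],z0,lo)-d[c] for c in d])
    r=least_squares(f,s,loss='soft_l1'); return r.x,f(r.x).round(1)
def RW(p,P):
    P=np.atleast_2d(P).astype(float);c,s=np.cos(p[2]),np.sin(p[2])
    return np.c_[p[0]+c*P[:,0]-s*P[:,1],p[1]+s*P[:,0]+c*P[:,1],P[:,2]]
def poly(im,c,P,k,o,col=(255,0,0),closed=True):
    q=((proj(c,P)+.5-o)*k*8).astype(int); cv2.polylines(im,[q.reshape(-1,1,2)],closed,col,1,cv2.LINE_AA,3)
def outline(im,c,p,k,o,pull=0):
    box=lambda x0,x1,y0,y1,z:RW(p,[(x0,y0,z),(x1,y0,z),(x1,y1,z),(x0,y1,z)])
    poly(im,c,box(-.035,.035,-.131,.131,.04),k,o)
    for y in (-.104,-.052,0,.052,.104):
        a=np.linspace(0,6.28,40);poly(im,c,RW(p,np.c_[.0175*np.cos(a),y+.0175*np.sin(a),0*a+.04]),k,o,(0,255,0))
    poly(im,c,box(-.096-pull,-.074-pull,-.055,.055,.074),k,o,(0,0,255))
def circ(im,c,xy,z,r,k,o,col=(255,0,255)):
    a=np.linspace(0,6.28,40);poly(im,c,np.c_[xy[0]+r*np.cos(a),xy[1]+r*np.sin(a),0*a+z],k,o,col)
def crop(im,b,k):
    return cv2.resize(im[b[1]:b[3],b[0]:b[2]],None,fx=k,fy=k,interpolation=cv2.INTER_CUBIC)
E
python3 - <<'E'
from h import *
A,ra=fitfin({'top':[145.5,301.5,166.4,314.9],'side':[321.9,379.5,341.1,413.8]})
B,rb=fitfin({'top':[474.3,304.6,497.5,326.6],'side':[411,155,426,184]})
print('A',A,ra,'B',B,rb)
det={4:([273.8,222.7,291.1,243.4],[294.5,239.5,310.8,269.6]),0:([374.9,202.5,396.8,221.4],[310.5,176,326.8,203.5]),1:([352.7,203.8,365.8,227.9],[305.4,189.4,322.9,218.8])}
W={}
for k,(t,s) in det.items():
    W[k],r=fitfin({'top':t,'side':s},.028,.018); print(k,W[k],r)
f=lambda p:np.concatenate([RW(p,[0,-.104+.052*k,0])[0,:2]-W[k] for k in W])
r=least_squares(f,[.55,.03,0]); p=r.x; print('rack',p,f(p).round(4)); np.save('p.npy',p)
t=cv2.imread('pics/top0.png');s=cv2.imread('pics/side0.png')
k=4;o=np.array([238,165]);im=crop(t,(238,165,422,290),k);outline(im,'top',p,k,o)
for q in W: circ(im,'top',W[q],.08,.015,k,o)
cv2.imwrite('pics/c1.png',im)
k=4;o=np.array([255,170]);im=crop(s,(255,170,365,310),k);outline(im,'side',p,k,o)
im2=[]
for nm,I,b,X in(('top',t,(140,290,180,325),A),('top',t,(465,295,505,330),B),('side',s,(310,375,350,415),A),('side',s,(400,150,440,190),B)):
    j=crop(I,b,4);
    for z,rr in((0,.016),(.055,.015)): circ(j,nm,X,z,rr,4,np.array(b[:2]))
    im2.append(cv2.resize(j,(160,140)) if 0 else cv2.copyMakeBorder(j,0,160-j.shape[0],0,0,cv2.BORDER_CONSTANT))
g=np.vstack([np.hstack(im2[:2]),np.hstack(im2[2:])]); g=cv2.copyMakeBorder(g,0,im.shape[0]-g.shape[0],0,0,cv2.BORDER_CONSTANT)
cv2.imwrite('pics/c2.png',np.hstack([im,g]))
E
```

```text
A [0.44251004 0.34022512] [-3.4  1.2  1.6  4.2 -0.8 -1.  -1.   0. ] B [ 0.44520388 -0.32523095] [-0.8  3.   3.6 -3.  -0.3  1.1  0.1  0.1]
4 [0.59917039 0.09027992] [-0.1  0.4 -0.7 -0.7  0.6  0.2 -0.1 -3.3]
0 [ 0.64585339 -0.11545562] [ 0.8 -0.6 -1.9  0.8  1.8  0.5 -1.5 -2.9]
1 [ 0.63673588 -0.06148941] [-3.3  2.   1.5 -1.8  1.7  1.6 -2.2 -3.1]
rack [ 0.62334228 -0.01200201  0.22759085] [ 0.0007 -0.001   0.001   0.0021 -0.0017 -0.0012]
```

View pics/c1.png

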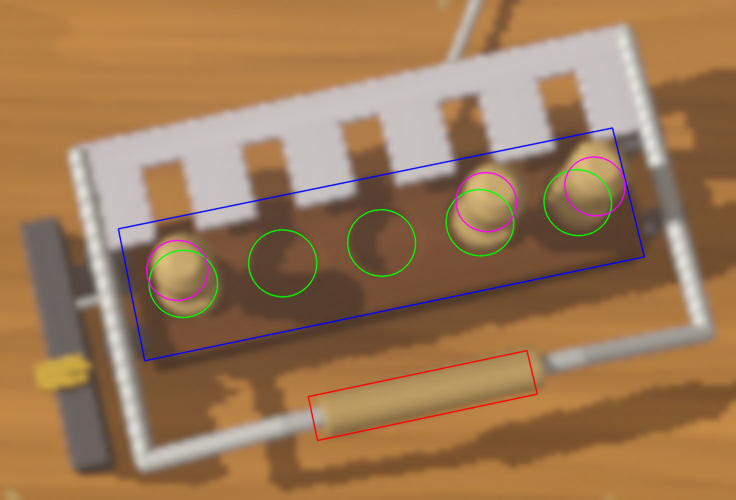

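View pics/c2.png

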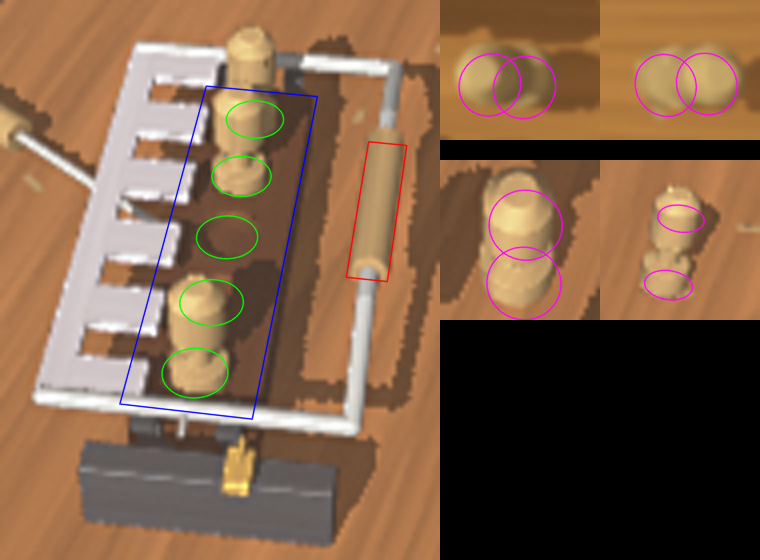

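The overlay fits to about 2 px, and both spares are confirmed as plain wood. I'll refine with an edge-gradient fit using both cameras.

```bash
cat >> h.py <<'E'
from scipy.optimize import minimize
def hullmask(c,sets,S=8):
    ps=[proj(c,s)+.5 for s in sets]; al=np.vstack(ps); o=np.floor(al.min(0))-2; w=np.ceil((al.max(0)-o+2)*S).astype(int)
    m=np.zeros((w[1],w[0]),np.uint8)
    for q in ps: cv2.fillConvexPoly(m,cv2.convexHull(np.round((q-o)*S).astype(np.int32)),255)
    return m,o,S
def finsets(x,y,z0=0,lo=0):
    P=finpts(x,y,z0,lo).reshape(-1,40,3); return [np.vstack(P[i:i+2]) for i in range(len(P)-1)]
def contour(c,sets):
    m,o,S=hullmask(c,sets); ct=max(cv2.findContours(m,cv2.RETR_EXTERNAL,cv2.CHAIN_APPROX_NONE)[0],key=len)[:,0].astype(float)
    ct=np.c_[cv2.blur(ct[:,:1],(1,9)),cv2.blur(ct[:,1:],(1,9))][4:-4:4]
    t=np.gradient(ct,axis=0); n=np.c_[-t[:,1],t[:,0]]/(np.linalg.norm(t,axis=1)[:,None]+1e-9)
    return ct/S+o-.5,n
def grads(im):
    f=cv2.GaussianBlur(im.astype(np.float32),(0,0),1.0); return cv2.Sobel(f,-1,1,0)/8,cv2.Sobel(f,-1,0,1)/8
def score(G,c,sets):
    u,n=contour(c,sets); u=u.astype(np.float32)
    gx,gy=[cv2.remap(g,u[None,:,0].copy(),u[None,:,1].copy(),cv2.INTER_LINEAR)[0] for g in G]
    return np.minimum(np.linalg.norm(gx*n[:,:1]+gy*n[:,1:],axis=1),40).mean()
def gripsets(p,pull=0):
    a=np.linspace(0,6.28,24); return [np.vstack([RW(p,np.c_[-.085-pull+.011*np.cos(a),0*a+y,.074+.011*np.sin(a)]) for y in(-.055,.055)])]
E
python3 - <<'E'
from h import *
ims={c:cv2.imread(f'pics/{c}0.png') for c in('top','side')}; G={c:grads(ims[c]) for c in ims}
nm=lambda f,x,d:minimize(f,x,method='Nelder-Mead',options=dict(initial_simplex=np.vstack([x]+[x+np.eye(len(x))[i]*d[i] for i in range(len(x))]),xatol=1e-5,fatol=1e-3))
for n,x in(('A',[.4425,.3402]),('B',[.4452,-.3252])):
  for cs in(('top','side'),('top',),('side',)):
    r=nm(lambda q:-sum(score(G[c],c,finsets(*q)) for c in cs),np.array(x),[.004,-.004]); print(n,cs,r.x.round(4),round(r.fun,2))
p0=np.load('p.npy')
def cost(p,cs,g=1,fi=1):
    s=0
    for c in cs:
        if fi:
          for y in(.104,-.052,-.104):
            w=RW(p,[0,y,0])[0]; s-=score(G[c],c,finsets(w[0],w[1],.028,.012))
        if g: s-=2*score(G[c],c,gripsets(p))
    return s
for cs in(('top','side'),('top',),('side',)):
  for g,fi in((1,1),(1,0),(0,1)):
    best=min((nm(lambda q:cost(q,cs,g,fi),p0+d,[.005,-.004,.015]) for d in([0,0,0],[.004,.003,0],[-.004,-.003,.0])),key=lambda r:r.fun)
    print(cs,g,fi,best.x.round(4),round(best.fun,1),RW(best.x,[[-.085,0,0],[0,0,0]])[:,:2].round(4).tolist())
    if len(cs)==2 and g and fi: np.save('p.npy',best.x)
p=np.load('p.npy')
a=crop(ims['top'],(243,165,419,290),3);o=np.array([243,165]);b=crop(ims['side'],(255,170,365,310),3);o2=np.array([255,170])
def dr(im,c,o):
    S=[finsets(*RW(p,[0,y,0])[0,:2],.028,.012) for y in(.104,-.052,-.104)]+[gripsets(p)]
    for s in S:
        u,_=contour(c,s); cv2.polylines(im,[((u+.5-o)*3*8).astype(int).reshape(-1,1,2)],True,(255,0,255),1,cv2.LINE_AA,3)
    a_=np.linspace(0,6.28,40)
    for y in(0,.052): poly(im,c,RW(p,np.c_[.0175*np.cos(a_),y+.0175*np.sin(a_),0*a_+.04]),3,o,(0,255,0))
    poly(im,c,RW(p,[(-.035,-.131,.04),(.035,-.131,.04),(.035,.131,.04),(-.035,.131,.04)]),3,o)
dr(a,'top',o);dr(b,'side',o2)
h=max(a.shape[0],b.shape[0]);z=lambda i:cv2.copyMakeBorder(i,0,h-i.shape[0],0,0,cv2.BORDER_CONSTANT)
cv2.imwrite('pics/c3.png',np.hstack([z(a),z(b)])[:, :800])
E
```

```text
A ('top', 'side') [0.4465 0.3391] -32.86
A ('top',) [0.4497 0.3393] -12.17
A ('side',) [0.4461 0.3401] -22.48Traceback (most recent call last):
  File "<stdin>", line 6, in <module>
  File "<stdin>", line 3, in <lambda>
    res = _minimize_neldermead(fun, x0, args, callback, bounds=bounds,
                               **options)
    fxcc = func(xcc)
    fx = function(np.copy(x), *(wrapper_args + args))
  File "<stdin>", line 6, in <lambda>
  File "<stdin>", line 6, in <genexpr>
  File "h.py", line 57, in score
    u,n=contour(c,sets); u=u.astype(np.float32)
        ~~~~~~~^^^^^^^^
  File "h.py", line 50, in contour
    m,o,S=hullmask(c,sets); ct=max(cv2.findContours(m,cv2.RETR_EXTERNAL,cv2.CHAIN_APPROX_NONE)[0],key=len)[:,0].astype(float)
          ~~~~~~~~^^^^^^^^
  File "h.py", line 43, in hullmask
    ps=[proj(c,s)+.5 for s in sets]; al=np.vstack(ps); o=np.floor(al.min(0))-2; w=np.ceil((al.max(0)-o+2)*S).astype(int)
        ~~~~^^^^^
  File "h.py", line 8, in proj
    i=imaging.camera_info(c);T=np.array(i['world_to_cam']);P=np.atleast_2d(P)
ValueError: time passes only in moves, steps and waits
```

```bash
sed -i 's/imaging.camera_info(c)/CI(c)/' h.py
cat >> h.py <<'E'
import pickle,os
def CI(c):
    f=f'ci_{c}.pkl'
    if c not in _C:
        if not os.path.exists(f): pickle.dump(imaging.camera_info(c),open(f,'wb'))
        _C[c]=pickle.load(open(f,'rb'))
    return _C[c]
_C={}
def nm(f,x,d):
    x=np.array(x,float);return minimize(f,x,method='Nelder-Mead',options=dict(initial_simplex=np.vstack([x]+[x+np.eye(len(x))[i]*d[i] for i in range(len(x))]),xatol=1e-5,fatol=1e-3))
E
cat > fit.py <<'E'
from h import *
ims={c:cv2.imread(f'pics/{c}0.png') for c in('top','side')}; G={c:grads(ims[c]) for c in ims}
for n,x in(('A',[.4465,.3391]),('B',[.4452,-.3252])):
  for cs in(('top','side'),('top',),('side',)):
    r=nm(lambda q:-sum(score(G[c],c,finsets(*q)) for c in cs),np.array(x),[.004,-.004]); print(n,cs,r.x.round(4),round(r.fun,2))
p0=np.load('p.npy')
def cost(p,cs,g=1,fi=1):
    s=0
    for c in cs:
        if fi:
          for y in(.104,-.052,-.104):
            w=RW(p,[0,y,0])[0]; s-=score(G[c],c,finsets(w[0],w[1],.028,.012))
        if g: s-=2*score(G[c],c,gripsets(p))
    return s
for cs in(('top','side'),('top',),('side',)):
  for g,fi in((1,1),(1,0),(0,1)):
    best=min((nm(lambda q:cost(q,cs,g,fi),p0+d,[.005,-.004,.015]) for d in([0,0,0],[.004,.003,0],[-.004,-.003,.0])),key=lambda r:r.fun)
    print(cs,g,fi,best.x.round(4),round(best.fun,1),RW(best.x,[[-.085,0,0]])[:,:2].round(4).tolist())
    if len(cs)==2 and g and fi: np.save('p1.npy',best.x)
p=np.load('p1.npy')
a=crop(ims['top'],(243,165,419,290),3);o=np.array([243,165]);b=crop(ims['side'],(270,170,360,310),3);o2=np.array([270,170])
def dr(im,c,o):
    S=[finsets(*RW(p,[0,y,0])[0,:2],.028,.012) for y in(.104,-.052,-.104)]+[gripsets(p)]
    for s in S:
        u,_=contour(c,s); cv2.polylines(im,[((u+.5-o)*3*8).astype(int).reshape(-1,1,2)],True,(255,0,255),1,cv2.LINE_AA,3)
    a_=np.linspace(0,6.28,40)
    for y in(0,.052): poly(im,c,RW(p,np.c_[.0175*np.cos(a_),y+.0175*np.sin(a_),0*a_+.04]),3,o,(0,255,0))
    poly(im,c,RW(p,[(-.035,-.131,.04),(.035,-.131,.04),(.035,.131,.04),(-.035,.131,.04)]),3,o)
dr(a,'top',o);dr(b,'side',o2)
h=max(a.shape[0],b.shape[0]);z=lambda i:cv2.copyMakeBorder(i,0,h-i.shape[0],0,0,cv2.BORDER_CONSTANT)
cv2.imwrite('pics/c3.png',np.hstack([z(a),z(b)])[:, :800])
E
time python3 fit.py
```

```text
A ('top', 'side') [0.4469 0.3377] -32.71
A ('top',) [0.45   0.3395] -12.16
A ('side',) [0.4463 0.34  ] -22.37
B ('top', 'side') [ 0.449 -0.322] -31.12
B ('top',) [ 0.4487 -0.3215] -11.67
B ('side',) [ 0.4493 -0.3227] -19.65
('top', 'side') 1 1 [ 0.623  -0.013   0.2498] -191.9 [[0.5407, -0.034]]
('top', 'side') 1 0 [ 0.6225 -0.0134  0.2455] -47.5 [[0.54, -0.0341]]
('top', 'side') 0 1 [ 0.6233 -0.0129  0.2499] -145.8 [[0.5409, -0.034]]
('top',) 1 1 [ 0.6232 -0.0132  0.2507] -94.8 [[0.5408, -0.0343]]
('top',) 1 0 [ 0.6244 -0.0189  0.2414] -21.1 [[0.5419, -0.0392]]
('top',) 0 1 [ 0.6238 -0.0133  0.2534] -74.3 [[0.5415, -0.0346]]
('side',) 1 1 [ 0.6219 -0.01    0.2515] -100.4 [[0.5396, -0.0311]]
('side',) 1 0 [ 0.6174 -0.0199  0.2184] -27.9 [[0.5345, -0.0384]]
('side',) 0 1 [ 0.6237 -0.0077  0.2725] -78.4 [[0.5418, -0.0306]]
real	0m20.747s
user	0m20.432s
sys	0m1.029s
```

View pics/c3.png

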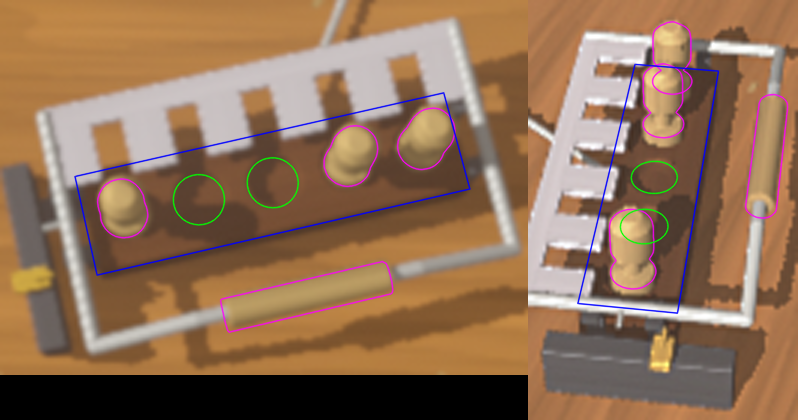

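Edge fit agrees: finial and grip outlines lie on the image. I'm using rack ≈ (0.623, -0.013, yaw 0.250), A (0.447, 0.339) and B (0.449, -0.322). I start with B, bringing the jaws parallel to the rack's x axis.

```bash
cat >> h.py <<'E'
def delta(t,yaw=None):
    s=get_state();w,x,y,z=s['orientation'];from scipy.spatial.transform import Rotation as Ro
    R=Ro.from_quat([x,y,z,w]).as_matrix(); d=R.T@(np.array(t)-s['tcp_pos'])*100
    a=np.degrees(np.arctan2(R[1,0],R[0,0])); print('tcp',s['tcp_pos'].round(4),'xyaw',a.round(2),'tilt',R[2,2].round(5),'delta cm',d.round(2),'F',s['wrist_force'].round(2),'gap',round(s['finger_gap'],4),'t',s['clock'])
E
python3 -c "
from h import *
delta([.449,-.322,.12])"
```

```text
tcp [ 0.2344 -0.5251  0.2314] xyaw 24.05 tilt -1.0 delta cm [27.88 -9.8  11.13] F [0.05 0.98 0.72] gap 0.0852 t 0.7
```

Request:
{"method": "play_rows", "body": {"moves": [{"claw": 5.5,"delta_pos": [27.9,-9.8,11.1],"twist": -80.4},{"claw": 5.5,"delta_pos": [27.9,-9.8,11.1],"twist": -80.4},{"claw": 5.5,"delta_pos": [27.9,-9.8,11.1],"twist": -80.4},{"claw": 5.5,"delta_pos": [27.9,-9.8,11.1],"twist": -80.4},{"claw": 5.5,"delta_pos": [27.9,-9.8,11.1],"twist": -80.4},{"claw": 5.5,"delta_pos": [27.9,-9.8,11.1],"twist": -80.4},{"claw": 5.5,"delta_pos": [27.9,-9.8,11.1],"twist": -80.4},{"claw": 5.5,"delta_pos": [27.9,-9.8,11.1],"twist": -80.4},{"claw": 5.5,"delta_pos": [27.9,-9.8,11.1],"twist": -80.4},{"claw": 5.5,"delta_pos": [27.9,-9.8,11.1],"twist": -80.4}]}}

```text
clock: 1.95
tcp_pos: [0.4492, -0.322, 0.1204]
orientation: [0.0, 0.613, 0.79, -0.0]
wrist_force: [-0.2, 0.4, -0.3]
finger_gap: 0.0548
```

Request:
{"method": "play_rows", "body": {"moves": [{"claw": 5.5,"delta_pos": [0,0,4],"twist": 0},{"claw": 5.5,"delta_pos": [0,0,7],"twist": 0},{"claw": 5.5,"delta_pos": [0,0,8.6],"twist": 0},{"claw": 2.5,"delta_pos": [0,0,8.6],"twist": 0},{"claw": 2.5,"delta_pos": [0,0,8.6],"twist": 0},{"claw": 2.5,"delta_pos": [0,0,8.6],"twist": 0},{"claw": 2.5,"delta_pos": [0,0,8.6],"twist": 0},{"claw": 2.5,"delta_pos": [0,0,8.6],"twist": 0}], "force": 30}}

```text
clock: 2.95
tcp_pos: [0.4494, -0.3221, 0.0347]
orientation: [0.0, 0.613, 0.79, -0.0]
wrist_force: [-0.6, 0.8, -0.2]
finger_gap: 0.0292
```

Request:
{"method": "play_rows", "body": {"moves": [{"claw": 2.5,"delta_pos": [0,0,-4],"twist": 0},{"claw": 2.5,"delta_pos": [0,0,-9],"twist": 0},{"claw": 2.5,"delta_pos": [0,0,-15],"twist": 0},{"claw": 2.5,"delta_pos": [4,4,-15.5],"twist": 0},{"claw": 2.5,"delta_pos": [8.3,8,-15.5],"twist": 0},{"claw": 2.5,"delta_pos": [12.5,12,-15.5],"twist": 0},{"claw": 2.5,"delta_pos": [17,16,-15.5],"twist": 0},{"claw": 2.5,"delta_pos": [21,20,-15.5],"twist": 0},{"claw": 2.5,"delta_pos": [24,23,-15.5],"twist": 0},{"claw": 2.5,"delta_pos": [25.6,24.5,-15.5],"twist": 0},{"claw": 2.5,"delta_pos": [25.6,24.5,-15.5],"twist": 0},{"claw": 2.5,"delta_pos": [25.6,24.5,-15.5],"twist": 0}]}}

```text
clock: 4.45
tcp_pos: [0.622, -0.0139, 0.1892]
orientation: [-0.0, 0.613, 0.79, -0.0]
wrist_force: [0.1, -0.8, 0.3]
finger_gap: 0.0292
```

Request:
{"method": "play_rows", "body": {"moves": [{"claw": 2.5,"delta_pos": [0,0,4],"twist": 0},{"claw": 2.5,"delta_pos": [0,0,8],"twist": 0},{"claw": 2.5,"delta_pos": [0,0,9.5],"twist": 0},{"claw": 2.5,"delta_pos": [0,0,9.5],"twist": 0}]}}

```text
clock: 4.95
tcp_pos: [0.6216, -0.0138, 0.0938]
orientation: [-0.001, 0.613, 0.79, -0.001]
wrist_force: [-0.0, -0.5, -0.5]
finger_gap: 0.0294
```

Run:
```python
from h import *
delta([.623,-.013,.1])
for c in('top','side'): snap(c,c+'1.png')
# finial in hand: model outline given tcp xy, foot z = tcp-.0347
s=get_state();x,y,z=s['tcp_pos'];L=[]
for c,b in(('top',(243,165,419,290)),('side',(270,130,360,310))):
    im=cv2.imread(f'pics/{c}1.png');j=crop(im,b,3);o=np.array(b[:2])
    poly(j,c,finpts(x,y,z-.0347)[80:120],3,o,(255,0,255))
    p=np.array([.6232,-.0130,.2503]);a_=np.linspace(0,6.28,40)
    for yy in(0,.052): poly(j,c,RW(p,np.c_[.0175*np.cos(a_),yy+.0175*np.sin(a_),0*a_+.04]),3,o,(0,255,0))
    L.append(j)
h=max(i.shape[0] for i in L)
cv2.imwrite('pics/c4.png',np.hstack([cv2.copyMakeBorder(i,0,h-i.shape[0],0,0,cv2.BORDER_CONSTANT) for i in L])[:,:800])
G=grads(cv2.imread('pics/side1.png'))
r=nm(lambda q:-score(G,'side',finsets(q[0],q[1],z-.0347)),[x,y],[.003,-.003]);print(r.x,r.fun)
```

```text
tcp [ 0.6216 -0.0138  0.0938] xyaw 104.37 tilt -1.0 delta cm [ 0.04  0.15 -0.63] F [-0.03 -0.54 -0.46] gap 0.0294 t 4.95
[ 0.62125593 -0.01590335] -33.46907796836649
```

View pics/c4.png

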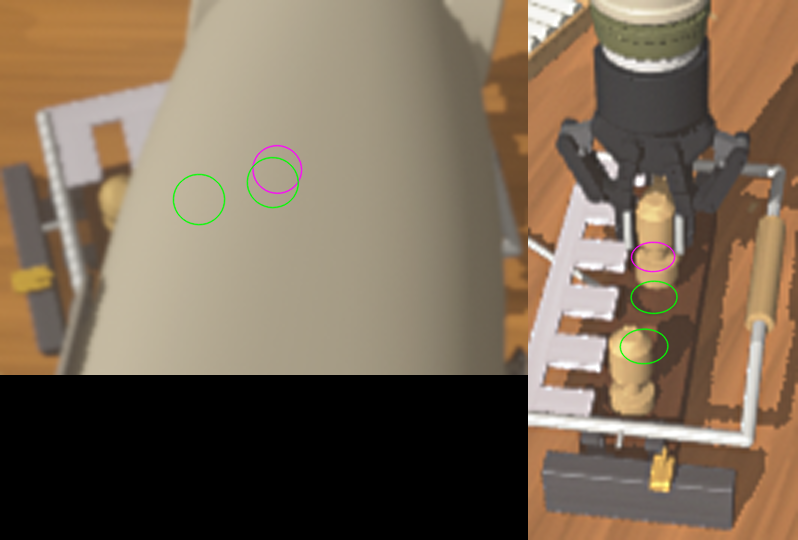

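Run:
```python
from h import *
s=get_state();z=s['tcp_pos'][2]
p=np.array([.6232,-.0130,.2503])
for f in('side0','side1','top0','top1'):
    G=grads(cv2.imread(f'pics/{f}.png')); c=f[:-1]; D={}
    for k in((4,1,0) if '0' in f else (4,)):
        w=RW(p,[0,-.104+.052*k,0])[0,:2]; rr=[]
        for lo in(.012,.021,.04):
            r=nm(lambda q:-score(G,c,finsets(q[0],q[1],.028,lo)),w,[.002,-.002]);rr.append((r.x-w)*1000)
        print(f,k,np.round(rr,1).tolist())
    if f=='side1':
        for dz in(0,.001):
          for lo in(0,.0021):
            r=nm(lambda q:-score(G,c,finsets(q[0],q[1],z-.0347+dz,lo)),[.6213,-.0159],[.002,-.002]);print('hand',dz,lo,r.x.round(4),s['tcp_pos'][:2])
```

```text
side0 4 [[-1.1, 3.0], [4.0, 0.2], [3.6, 0.0]]
side0 1 [[-0.6, 9.4], [0.0, -1.0], [-0.1, -0.4]]
side0 0 [[8.1, 0.1], [3.7, 6.9], [-0.9, 1.9]]
side1 4 [[-1.0, 2.8], [3.9, 0.2], [3.3, 0.3]]
hand 0 0 [ 0.6211 -0.0155] [ 0.62347046 -0.01360363]
hand 0 0.0021 [ 0.6209 -0.0151] [ 0.62347046 -0.01360363]
hand 0.001 0 [ 0.6206 -0.0142] [ 0.62347046 -0.01360363]
hand 0.001 0.0021 [ 0.6202 -0.0134] [ 0.62347046 -0.01360363]
top0 4 [[0.5, -0.6], [-3.7, -1.5], [-3.7, -1.5]]
top0 1 [[0.1, -0.2], [1.0, 0.7], [1.0, 0.7]]
top0 0 [[0.0, 0.3], [2.7, -0.1], [2.7, -0.1]]
top1 4 [[1.0, -0.6], [0.8, -0.2], [0.8, -0.2]]
```

Request:
{"method": "play_rows", "body": {"moves": [{"claw": 2.5,"delta_pos": [0,0,1.0],"twist": 0},{"claw": 2.5,"delta_pos": [0,0,1.6],"twist": 0},{"claw": 2.5,"delta_pos": [0,0,1.8],"twist": 0},{"claw": 2.5,"delta_pos": [0,0,2.0],"twist": 0},{"claw": 2.5,"delta_pos": [0,0,2.2],"twist": 0},{"claw": 2.5,"delta_pos": [0,0,2.3],"twist": 0},{"claw": 2.5,"delta_pos": [0,0,2.3],"twist": 0}]}}

```text
clock: 5.92
tcp_pos: [0.6232, -0.0129, 0.0715]
orientation: [0.001, 0.612, 0.79, 0.0]
wrist_force: [2.7, 0.0, -0.3]
finger_gap: 0.0292
```

Request:
{"method": "play_rows", "body": {"moves": [{"claw": 2.5,"delta_pos": [0,0.1,0],"twist": 0},{"claw": 2.5,"delta_pos": [0,0.1,0.3],"twist": 0},{"claw": 2.5,"delta_pos": [0,0.1,0.6],"twist": 0},{"claw": 2.5,"delta_pos": [0,0.1,0.6],"twist": 0}]}}

```text
clock: 6.42
tcp_pos: [0.6236, -0.0126, 0.0649]
orientation: [-0.0, 0.613, 0.79, 0.0]
wrist_force: [1.1, 0.9, -1.5]
finger_gap: 0.0291
```

Request:
{"method": "play_rows", "body": {"moves": [{"claw": 2.5,"delta_pos": [0,0.03,0.15],"twist": 0},{"claw": 2.5,"delta_pos": [0,0.03,0.25],"twist": 0},{"claw": 2.5,"delta_pos": [0,0.03,0.28],"twist": 0},{"claw": 2.5,"delta_pos": [0,0.03,0.28],"twist": 0}]}}

```text
clock: 6.92
tcp_pos: [0.6237, -0.0126, 0.0627]
orientation: [0.0, 0.613, 0.79, -0.0]
wrist_force: [1.0, 0.7, 1.6]
finger_gap: 0.0288
```

Request:
{"method": "play_rows", "body": {"moves": [{"claw": 2.5,"delta_pos": [0,0,0.06],"twist": 0},{"claw": 2.5,"delta_pos": [0,0,0.06],"twist": 0}]}}

```text
clock: 7.18
tcp_pos: [0.6238, -0.0126, 0.0626]
orientation: [0.0, 0.613, 0.79, 0.0]
wrist_force: [-1.3, 0.2, 6.3]
finger_gap: 0.0292
```

Request:
{"method": "play_rows", "body": {"moves": [{"claw": 5,"delta_pos": [0,0,-0.1],"twist": 0},{"claw": 5,"delta_pos": [0,0,-0.1],"twist": 0},{"claw": 5,"delta_pos": [0,0,-0.1],"twist": 0},{"claw": 5,"delta_pos": [0,0,-4],"twist": 0},{"claw": 5,"delta_pos": [0,0,-8],"twist": 0},{"claw": 5,"delta_pos": [0,0,-9],"twist": 0}]}}

```text
clock: 7.92
tcp_pos: [0.6255, -0.0128, 0.1548]
orientation: [0.002, 0.613, 0.79, 0.001]
wrist_force: [0.0, 0.4, 0.3]
finger_gap: 0.0501
```

Request:
{"method": "play_rows", "body": {"moves": [{"claw": 5.5,"delta_pos": [38.4,-8.4,0],"twist": 0},{"claw": 5.5,"delta_pos": [38.4,-8.4,0],"twist": 0},{"claw": 5.5,"delta_pos": [38.4,-8.4,0],"twist": 0},{"claw": 5.5,"delta_pos": [38.4,-8.4,0],"twist": 0},{"claw": 5.5,"delta_pos": [38.4,-8.4,0],"twist": 0},{"claw": 5.5,"delta_pos": [38.4,-8.4,0],"twist": 0},{"claw": 5.5,"delta_pos": [38.4,-8.4,0],"twist": 0},{"claw": 5.5,"delta_pos": [38.4,-8.4,0],"twist": 0},{"claw": 5.5,"delta_pos": [38.4,-8.4,0],"twist": 0},{"claw": 5.5,"delta_pos": [38.4,-8.4,2],"twist": 0},{"claw": 5.5,"delta_pos": [38.4,-8.4,3],"twist": 0},{"claw": 5.5,"delta_pos": [38.4,-8.4,3],"twist": 0}]}}

```text
clock: 9.43
tcp_pos: [0.4466, 0.3369, 0.1209]
orientation: [-0.0, 0.613, 0.79, -0.001]
wrist_force: [0.2, 0.3, 0.7]
finger_gap: 0.055
```

Run:
```python
from h import *
delta([.4475,.339,.0347])
s=snap('side','side2.png');t=snap('top','top2.png')
G=grads(cv2.imread('pics/side2.png'));r=nm(lambda q:-score(G,'side',finsets(q[0],q[1],.028,.012)),[.6238,-.0126],[.002,-.002]);print('p2',r.x)
a=crop(s,(270,130,360,310),3);b=crop(s,(280,300,420,480),3)
o=np.array([280,300])
cv2.imwrite('pics/c5.png',cv2.cvtColor(np.hstack([a,b]),cv2.COLOR_RGB2BGR))
```

```text
tcp [0.4466 0.3369 0.1209] xyaw 104.35 tilt -1.0 delta cm [0.18 0.16 8.62] F [0.17 0.29 0.69] gap 0.055 t 9.425
p2 [ 0.62579426 -0.01055563]
```

View pics/c5.png

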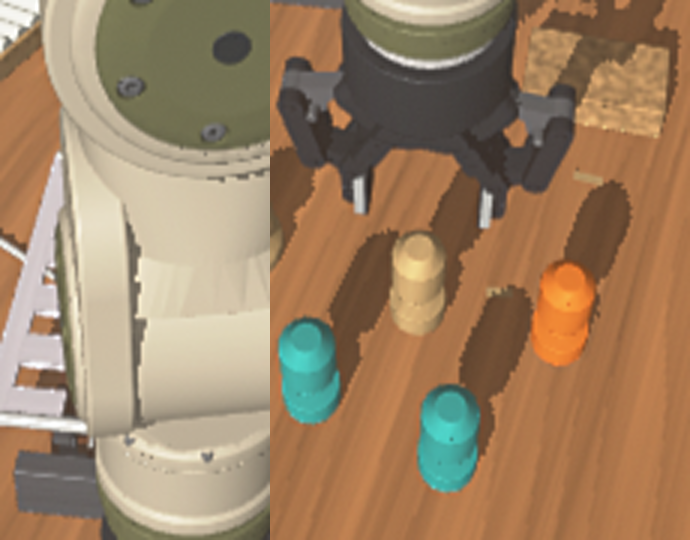

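The plain spare at crop (417,283) stands between the jaws' lines and clear of its turquoise and orange neighbours. Descending on it.

Request:
{"method": "play_rows", "body": {"moves": [{"claw": 5.5,"delta_pos": [0,0,4],"twist": 0},{"claw": 5.5,"delta_pos": [0.1,0,7],"twist": 0},{"claw": 5.5,"delta_pos": [0.1,0,8.6],"twist": 0},{"claw": 2.5,"delta_pos": [0.1,0,8.6],"twist": 0},{"claw": 2.5,"delta_pos": [0.1,0,8.6],"twist": 0},{"claw": 2.5,"delta_pos": [0.1,0,8.6],"twist": 0},{"claw": 2.5,"delta_pos": [0.1,0,8.6],"twist": 0},{"claw": 2.5,"delta_pos": [0.1,0,8.6],"twist": 0}], "force": 30}}

```text
clock: 10.52
tcp_pos: [0.4467, 0.3395, 0.0364]
orientation: [0.0, 0.613, 0.79, 0.0]
wrist_force: [0.1, -0.1, 2.1]
finger_gap: 0.029
```

Request:
{"method": "play_rows", "body": {"moves": [{"claw": 2.5,"delta_pos": [0,0,-4],"twist": 0},{"claw": 2.5,"delta_pos": [0,0,-9],"twist": 0},{"claw": 2.5,"delta_pos": [0,0,-15],"twist": 0},{"claw": 2.5,"delta_pos": [-5,1.2,-15.4],"twist": 0},{"claw": 2.5,"delta_pos": [-10,2.5,-15.4],"twist": 0},{"claw": 2.5,"delta_pos": [-15,3.8,-15.4],"twist": 0},{"claw": 2.5,"delta_pos": [-20,5,-15.4],"twist": 0},{"claw": 2.5,"delta_pos": [-25,6.3,-15.4],"twist": 0},{"claw": 2.5,"delta_pos": [-30,7.5,-15.4],"twist": 0},{"claw": 2.5,"delta_pos": [-33.3,8.4,-15.4],"twist": 0},{"claw": 2.5,"delta_pos": [-33.3,8.4,-15.4],"twist": 0},{"claw": 2.5,"delta_pos": [-33.3,8.4,-15.4],"twist": 0}]}}

```text
clock: 12.02
tcp_pos: [0.6103, 0.0381, 0.1897]
orientation: [-0.0, 0.613, 0.79, -0.0]
wrist_force: [0.7, 0.8, -0.6]
finger_gap: 0.0291
```

Request:
{"method": "play_rows", "body": {"moves": [{"claw": 2.5,"delta_pos": [0,0,4],"twist": 0},{"claw": 2.5,"delta_pos": [0,0,8],"twist": 0},{"claw": 2.5,"delta_pos": [0,0,10.2],"twist": 0},{"claw": 2.5,"delta_pos": [0,0,10.2],"twist": 0},{"claw": 2.5,"delta_pos": [0,0,10.2],"twist": 0}]}}

```text
clock: 12.65
tcp_pos: [0.6112, 0.0387, 0.0892]
orientation: [0.001, 0.612, 0.791, 0.0]
wrist_force: [0.0, -0.4, -0.4]
finger_gap: 0.029
```

Run:
```python
from h import *
snap('side','side3.png')
delta([.6109,.0378,.0644])
s=get_state()['tcp_pos'];G=grads(cv2.imread('pics/side3.png'))
for dz in(0,-.001):
    r=nm(lambda q:-score(G,'side',finsets(q[0],q[1],s[2]-.0364+dz)),s[:2],[.002,-.002]);print('hand',r.x.round(4))
r=nm(lambda q:-score(G,'side',finsets(q[0],q[1],.028,.012)),[.599,.088],[.002,-.002]);print('p4',r.x)
cv2.imwrite('pics/c6.png',crop(cv2.imread('pics/side3.png'),(260,130,370,310),3))
```

```text
tcp [0.6117 0.0384 0.0895] xyaw 104.51 tilt -1.0 delta cm [-0.04 -0.1   2.51] F [0.82 0.34 0.03] gap 0.0293 t 12.7
hand [0.6096 0.0362]
hand [0.6099 0.0358]
p4 [0.59652112 0.090922  ]
```

View pics/c6.png

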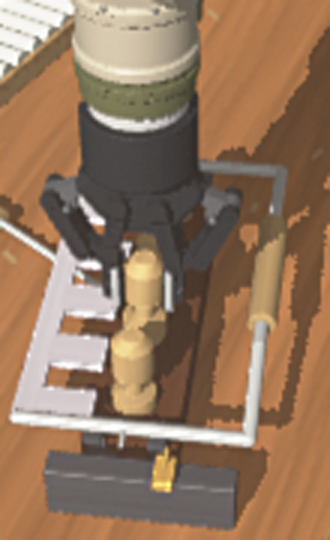

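The finial in hand sits relative to the TCP as the first one did (offset about −2.1, −2.2 mm in the same camera, against −2.4, −1.9 mm). Inserting it.

Request:
{"method": "play_rows", "body": {"moves": [{"claw": 2.5,"delta_pos": [0,-0.1,0.8],"twist": 0},{"claw": 2.5,"delta_pos": [0,-0.1,1.2],"twist": 0},{"claw": 2.5,"delta_pos": [0,-0.1,1.4],"twist": 0},{"claw": 2.5,"delta_pos": [0,-0.1,1.5],"twist": 0},{"claw": 2.5,"delta_pos": [0,-0.1,1.6],"twist": 0},{"claw": 2.5,"delta_pos": [0,-0.1,1.6],"twist": 0}]}}

```text
clock: 13.45
tcp_pos: [0.6101, 0.0375, 0.0719]
orientation: [0.0, 0.613, 0.79, 0.0]
wrist_force: [1.3, 0.3, -0.5]
finger_gap: 0.029
```

Request:
{"method": "play_rows", "body": {"moves": [{"claw": 2.5,"delta_pos": [0.02,0.06,0.2],"twist": 0},{"claw": 2.5,"delta_pos": [0.02,0.06,0.4],"twist": 0},{"claw": 2.5,"delta_pos": [0.02,0.06,0.6],"twist": 0},{"claw": 2.5,"delta_pos": [0.02,0.06,0.7],"twist": 0},{"claw": 2.5,"delta_pos": [0.02,0.06,0.7],"twist": 0}]}}

```text
clock: 14.08
tcp_pos: [0.6103, 0.0379, 0.0647]
orientation: [-0.0, 0.613, 0.79, -0.0]
wrist_force: [1.1, 0.4, -1.1]
finger_gap: 0.0291
```

Request:
{"method": "play_rows", "body": {"moves": [{"claw": 2.5,"delta_pos": [0,0.03,0.08],"twist": 0},{"claw": 2.5,"delta_pos": [0,0.03,0.14],"twist": 0},{"claw": 2.5,"delta_pos": [0,0.03,0.14],"twist": 0}]}}

```text
clock: 14.45
tcp_pos: [0.6107, 0.0379, 0.0643]
orientation: [0.0, 0.613, 0.79, -0.0]
wrist_force: [-2.1, -0.6, 4.8]
finger_gap: 0.029
```

Request:
{"method": "play_rows", "body": {"moves": [{"claw": 5,"delta_pos": [0,0,-0.1],"twist": 0},{"claw": 5,"delta_pos": [0,0,-0.1],"twist": 0},{"claw": 5,"delta_pos": [0,0,-0.1],"twist": 0},{"claw": 5,"delta_pos": [0,0,-4],"twist": 0},{"claw": 5,"delta_pos": [0,0,-8],"twist": 0},{"claw": 5,"delta_pos": [-2.5,-4,-9],"twist": 0},{"claw": 5,"delta_pos": [-5.2,-8.5,-9],"twist": 0},{"claw": 5,"delta_pos": [-5.2,-8.5,-9],"twist": 0},{"claw": 5,"delta_pos": [-5.2,-8.5,-9],"twist": 0}]}}

```text
clock: 15.58
tcp_pos: [0.5417, -0.0338, 0.1537]
orientation: [0.0, 0.613, 0.79, 0.0]
wrist_force: [0.3, 0.6, 0.7]
finger_gap: 0.0494
```

Run:
```python
from h import *
s=snap('side','side4.png');t=snap('top','top4.png')
delta([.5414,-.0337,.055])
G=grads(cv2.imread('pics/side4.png'));p=np.array([.6236,-.0126,.2503]);
for k in(2,3,4):
    w=RW(p,[0,-.104+.052*k,0])[0,:2];r=nm(lambda q:-score(G,'side',finsets(q[0],q[1],.028,.012)),w,[.002,-.002]);print(k,((r.x-w)*1000).round(1),-r.fun)
a=crop(s,(250,165,370,310),4);b=crop(t,(240,165,320,290),4)
h=580;z=lambda i:cv2.copyMakeBorder(i,0,h-i.shape[0],0,0,cv2.BORDER_CONSTANT)
cv2.imwrite('pics/c7.png',cv2.cvtColor(np.hstack([z(a),z(b)]),cv2.COLOR_RGB2BGR))
```

```text
tcp [ 0.5422 -0.0332  0.1535] xyaw 104.49 tilt -1.0 delta cm [-0.03 -0.09  9.85] F [-0.35  0.09 -0.3 ] gap 0.05 t 15.675
2 [3.1 4.6] 23.0073505386043
3 [2.7 3.6] 21.822091125016186
4 [0.8 3.3] 30.64378788524057
```

View pics/c7.png

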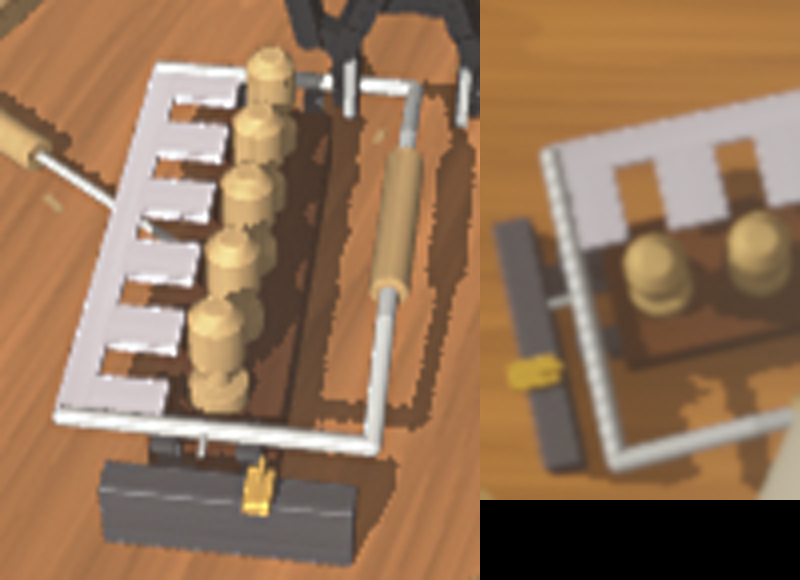

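All five stand evenly in line: the new ones at crop (247,190) and (233,255), with heads level in the row. Now I measure the pull from the pointer to the rider.

Run:
```python
from h import *
p=np.array([.6236,-.0126,.2503])
inv=lambda w:(np.array([[np.cos(p[2]),np.sin(p[2])],[-np.sin(p[2]),np.cos(p[2])]])@(w[:2]-p[:2])*1000).round(1)
L=[]
for c,b,k,f in(('side',(285,260,345,312),7,'side4'),('top',(238,215,275,285),7,'top0')):
    im=cv2.imread(f'pics/{f}.png')
    # brass centroid
    hsv=cv2.cvtColor(im,cv2.COLOR_BGR2HSV).astype(int);m=np.zeros(im.shape[:2],bool);m[b[1]:b[3],b[0]:b[2]]=1
    B,Gc,R=[im[...,i].astype(int) for i in range(3)]
    m&=(hsv[...,1]>130)&(hsv[...,0]>18)&(hsv[...,2]>90); y,x=np.nonzero(m)
    if len(x): print(c,len(x),'brass centroid',x.mean().round(2),y.mean().round(2),[inv(back(c,(x.mean(),y.mean()),z)) for z in(.049,.053)])
    j=crop(im,b,k);o=np.array(b[:2])
    for X in(0,-.03,-.036,-.042): poly(j,c,RW(p,[(X,.145,.055),(X,.175,.055)]),k,o,(255,255,0) if X else (0,0,255),False)
    L.append(j)
h=max(i.shape[0] for i in L);z=lambda i:cv2.copyMakeBorder(i,0,h-i.shape[0],0,0,cv2.BORDER_CONSTANT)
cv2.imwrite('pics/c8.png',np.hstack([z(i) for i in L]))
```

```text
side 51 brass centroid 314.08 286.41 [array([-30.6, 172. ]), array([-31.1, 175.1])]
top 97 brass centroid 253.25 257.76 [array([-30.5, 173.2]), array([-31.1, 172.9])]
```

View pics/c8.png

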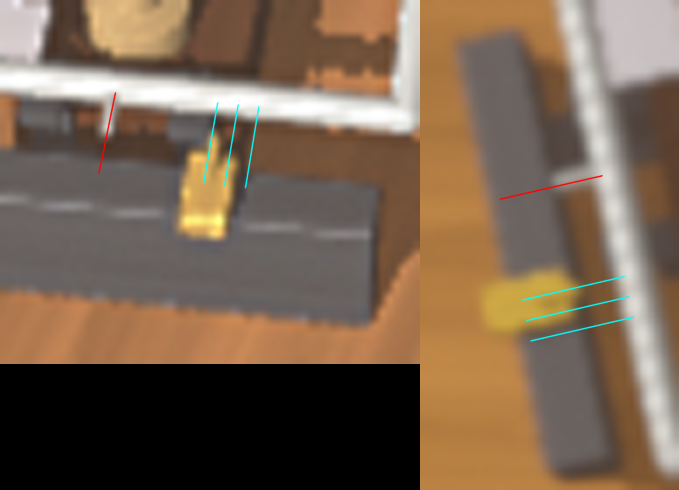

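Request:
{"method": "play_rows", "body": {"moves": [{"claw": 5,"delta_pos": [0,-0.05,4],"twist": 0},{"claw": 5,"delta_pos": [0,-0.05,8],"twist": 0},{"claw": 5,"delta_pos": [0,-0.05,9.8],"twist": 0},{"claw": 1.5,"delta_pos": [0,-0.05,9.8],"twist": 0},{"claw": 1.5,"delta_pos": [0,-0.05,9.8],"twist": 0},{"claw": 1.5,"delta_pos": [0,-0.05,9.8],"twist": 0},{"claw": 1.5,"delta_pos": [0,-0.05,9.8],"twist": 0},{"claw": 1.5,"delta_pos": [0,-0.05,9.8],"twist": 0},{"claw": 1.5,"delta_pos": [0,-0.05,9.8],"twist": 0}], "force": 80}}

```text
clock: 16.8
tcp_pos: [0.5425, -0.0328, 0.0558]
orientation: [0.001, 0.612, 0.791, 0.001]
wrist_force: [4.6, 2.6, -10.3]
finger_gap: 0.0198
```

Request:
{"method": "play_rows", "body": {"moves": [{"claw": 1.5,"delta_pos": [0,0,0],"twist": 0},{"claw": 1.5,"delta_pos": [0,-0.3,0],"twist": 0},{"claw": 1.5,"delta_pos": [0,-0.7,0],"twist": 0},{"claw": 1.5,"delta_pos": [0,-1.1,0],"twist": 0},{"claw": 1.5,"delta_pos": [0,-1.1,0],"twist": 0}]}}

```text
clock: 17.42
tcp_pos: [0.5322, -0.0354, 0.0558]
orientation: [0.001, 0.612, 0.791, 0.002]
wrist_force: [7.0, 3.5, -12.2]
finger_gap: 0.0199
```

Request:
{"method": "play_rows", "body": {"moves": [{"claw": 1.5,"delta_pos": [0,-0.5,0.05],"twist": 0},{"claw": 1.5,"delta_pos": [0,-0.9,0.05],"twist": 0},{"claw": 1.5,"delta_pos": [0,-1.3,0.05],"twist": 0},{"claw": 1.5,"delta_pos": [0,-1.7,0.05],"twist": 0},{"claw": 1.5,"delta_pos": [0,-2.0,0.05],"twist": 0},{"claw": 1.5,"delta_pos": [0,-2.0,0.05],"twist": 0},{"claw": 1.5,"delta_pos": [0,-2.0,0.05],"twist": 0}]}}

```text
clock: 18.3
tcp_pos: [0.5143, -0.0399, 0.0558]
orientation: [0.002, 0.612, 0.791, 0.003]
wrist_force: [9.6, 6.9, -12.3]
finger_gap: 0.0194
```

Run:
```python
from h import *
p=np.array([.6236,-.0126,.2503])
s=snap('side','side5.png');t=snap('top','top5.png');delta([.5425-.031*.9688,-.0328-.031*.248,.0555])
L=[]
for c,b,k,f in(('side',(285,255,345,312),8,'side5'),('top',(238,215,275,285),8,'top5')):
    j=crop(cv2.imread(f'pics/{f}.png'),b,k);L.append(j)
h=max(i.shape[0] for i in L);z=lambda i:cv2.copyMakeBorder(i,0,h-i.shape[0],0,0,cv2.BORDER_CONSTANT)
cv2.imwrite('pics/c9.png',np.hstack([z(i) for i in L]))
```

```text
tcp [ 0.5144 -0.0399  0.0558] xyaw 104.54 tilt -0.99997 delta cm [-0.01 -0.2   0.03] F [  8.76   6.84 -12.22] gap 0.0203 t 18.4
```

View pics/c9.png

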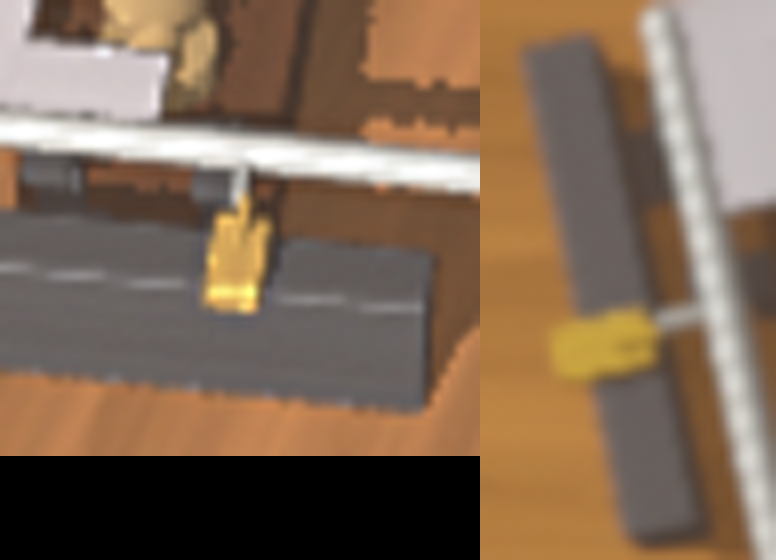

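Side crop: the pointer at (240,190) is about 1.2 mm short of the blade at (244,205). The top crop suggests about 2.5 mm. The TCP plan says 2 mm more.

Request:
{"method": "play_rows", "body": {"moves": [{"claw": 1.5,"delta_pos": [0,-0.1,0],"twist": 0},{"claw": 1.5,"delta_pos": [0,-0.18,0],"twist": 0},{"claw": 1.5,"delta_pos": [0,-0.18,0],"twist": 0},{"claw": 1.5,"delta_pos": [0,-0.18,0],"twist": 0}]}}

```text
clock: 18.9
tcp_pos: [0.5128, -0.0403, 0.0558]
orientation: [0.002, 0.612, 0.791, 0.003]
wrist_force: [9.5, 5.3, -11.1]
finger_gap: 0.0198
```

Run:
```python
from h import *
p=np.array([.6236,-.0126,.2503])
for c in('side','top'): snap(c,c+'6.png')
delta([.5425-.031*.9688,-.0328-.031*.248,.0555])
# rectify plane z=.055 (1 px=0.25mm): cols = -x (20..45 mm) , rows = y 140..190 ; compare pointer column with blade/rider column
L=[]
for f in('side0','side5','side6','top0','top6'):
    c=f[:-1]; im=cv2.imread(f'pics/{f}.png').astype(np.float32)
    X,Y=np.meshgrid(np.arange(-15,55,.25),np.arange(140,190,.25))
    uv=proj(c,RW(p,np.c_[-X.ravel()/1e3,Y.ravel()/1e3,0*X.ravel()+.055])).astype(np.float32)
    r=cv2.remap(im,uv[:,0].reshape(X.shape),uv[:,1].reshape(X.shape),cv2.INTER_CUBIC).clip(0,255)
    sat=(np.minimum(r[...,2],r[...,1])-r[...,0]).clip(30,None)-30; gray=r.min(2)
    out=[]
    for y0 in range(148,186,3):
        k=(Y[:,0]>=y0)&(Y[:,0]<y0+3); sx=sat[k].mean(0); g=gray[k].mean(0)
        w0=X[0]; near=np.abs(w0-(0 if '0' in f else 31))<6; gg=(g-np.median(g[near])).clip(0,None)*near
        bn=np.abs(w0-31)<10; s2=(sx-.4*sx[bn].max()).clip(0,None)*bn
        out.append((y0,round(float((gg*w0).sum()/(gg.sum()+1e-6)),1),int(gg.max()),round(float((s2*w0).sum()/(s2.sum()+1e-6)),1),int(sx[bn].max())))
    print(f,out)
    if f in('side6','top6'): L.append(cv2.resize(r.astype(np.uint8),None,fx=1.4,fy=1.4))
b=(250,165,370,310)
g=np.vstack(L); j=crop(cv2.imread('pics/side6.png'),b,3.3); h=max(g.shape[0],j.shape[0]);z=lambda i:cv2.copyMakeBorder(i,0,h-i.shape[0],0,0,cv2.BORDER_CONSTANT)
cv2.imwrite('pics/c10.png',np.hstack([z(g),z(j)]));print(g.shape,j.shape)
```

```text
tcp [ 0.5127 -0.0403  0.0558] xyaw 104.55 tilt -0.99997 delta cm [-0.01 -0.03  0.03] F [  9.9    6.39 -12.52] gap 0.0198 t 19.0
side0 [(148, -0.9, 35, 0.0, 0), (151, -0.4, 113, 0.0, 0), (154, -0.4, 124, 30.7, 0), (157, -0.2, 129, 31.0, 28), (160, -0.1, 58, 31.2, 51), (163, -3.0, 1, 29.9, 51), (166, -3.7, 9, 30.0, 61), (169, -0.2, 6, 31.3, 51), (172, 3.0, 1, 31.4, 51), (175, -1.8, 0, 31.4, 55), (178, 0.9, 1, 30.8, 65), (181, -0.6, 0, 31.4, 53), (184, -2.9, 6, 32.3, 72)]
side5 [(148, 28.2, 43, 0.0, 0), (151, 28.8, 94, 0.0, 0), (154, 28.9, 93, 0.0, 0), (157, 28.8, 92, 31.0, 24), (160, 29.1, 44, 31.2, 51), (163, 29.9, 11, 29.9, 53), (166, 28.0, 9, 30.0, 62), (169, 31.1, 6, 31.4, 52), (172, 33.7, 6, 31.4, 53), (175, 31.8, 8, 31.4, 55), (178, 28.5, 11, 30.8, 67), (181, 33.7, 3, 31.4, 54), (184, 35.2, 16, 32.3, 73)]
side6 [(148, 30.0, 22, 0.0, 0), (151, 30.6, 83, 0.0, 0), (154, 30.5, 84, 30.8, 0), (157, 29.6, 36, 31.0, 27), (160, 29.4, 14, 31.2, 52), (163, 29.9, 13, 29.8, 52), (166, 28.1, 11, 30.0, 62), (169, 31.8, 5, 31.3, 52), (172, 33.7, 6, 31.4, 53), (175, 32.0, 8, 31.4, 55), (178, 27.3, 10, 30.8, 67), (181, 34.4, 3, 31.4, 54), (184, 35.2, 16, 32.2, 73)]
top0 [(148, -1.3, 40, 35.9, 1), (151, -1.2, 48, 36.2, 4), (154, -1.2, 46, 37.3, 0), (157, -1.1, 33, 30.6, 20), (160, -1.2, 3, 30.6, 55), (163, -3.5, 0, 31.1, 69), (166, -2.2, 0, 30.8, 71), (169, 0.5, 0, 31.2, 69), (172, -3.3, 0, 31.4, 69), (175, -2.0, 2, 31.2, 70), (178, -1.8, 2, 31.1, 70), (181, 2.1, 2, 31.0, 69), (184, 1.4, 1, 30.9, 57)]
top6 [(148, 29.8, 38, 37.2, 0), (151, 30.0, 50, 37.9, 4), (154, 30.0, 51, 37.7, 0), (157, 29.8, 40, 31.2, 5), (160, 29.0, 7, 30.8, 45), (163, 27.0, 12, 31.1, 66), (166, 27.1, 13, 30.8, 68), (169, 26.5, 11, 31.2, 67), (172, 26.1, 9, 31.3, 68), (175, 26.0, 6, 31.1, 68), (178, 28.0, 1, 31.1, 68), (181, 31.1, 0, 30.9, 67), (184, 31.4, 0, 30.9, 55)]
(560, 392, 3) (478, 396, 3)
```

View pics/c10.png

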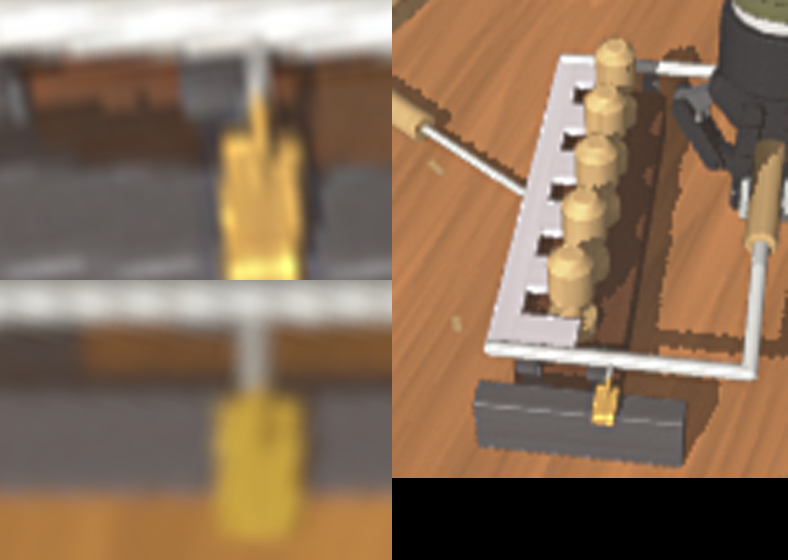

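Rectified to the pointer's plane, the comb has passed round all the necks. The pointer reads 30.5 mm against the blade's 31.0 in the side view, and 29.9 against 31.1 in the top view. One more nudge of 0.9 mm.

Request:
{"method": "play_rows", "body": {"moves": [{"claw": 1.5,"delta_pos": [0,-0.09,0],"twist": 0},{"claw": 1.5,"delta_pos": [0,-0.09,0],"twist": 0},{"claw": 1.5,"delta_pos": [0,-0.09,0],"twist": 0},{"claw": 1.5,"delta_pos": [0,-0.09,0],"twist": 0},{"claw": 1.5,"delta_pos": [0,-0.09,0],"twist": 0},{"claw": 1.5,"delta_pos": [0,-0.09,0],"twist": 0}]}}

```text
clock: 19.75
tcp_pos: [0.512, -0.0405, 0.0558]
orientation: [0.002, 0.612, 0.791, 0.003]
wrist_force: [9.6, 6.9, -13.3]
finger_gap: 0.0199
```

Run:
```python
from h import *
p=np.array([.6236,-.0126,.2503])
for c in('side','top'): snap(c,c+'7.png')
delta([.5425-.031*.9688,-.0328-.031*.248,.0555])
for f in('side6','side7','top6','top7'):
    c=f[:-1]; im=cv2.imread(f'pics/{f}.png').astype(np.float32)
    X,Y=np.meshgrid(np.arange(25,37.1,.25),np.arange(150,157,.25))
    uv=proj(c,RW(p,np.c_[-X.ravel()/1e3,Y.ravel()/1e3,0*X.ravel()+.055])).astype(np.float32)
    g=cv2.remap(im,uv[:,0].reshape(X.shape),uv[:,1].reshape(X.shape),cv2.INTER_CUBIC).min(2).mean(0)
    g=(g-np.median(g)).clip(0,None); print(f,round(float((g*X[0]).sum()/g.sum()),2))
```

```text
tcp [ 0.512  -0.0406  0.0558] xyaw 104.55 tilt -0.99997 delta cm [-0.    0.05  0.03] F [ 10.29   7.26 -12.87] gap 0.0199 t 19.85
side6 30.52
side7 31.51
top6 29.98
top7 30.89
```

```bash
python3 -c "
from h import *
print(env.hand_in())"
```

```text
the job is handed in; nothing more can be done
None
```

The job is handed in at about 20 s of robot time, with the arm still gripping the crossbar at the mark.

- **Finials:** I stood the two plain-wood spares in the empty pockets: the one on the right in pocket 2, the one on the left in pocket 3. Each met the pocket floor within 0.1 mm of the expected height, with about 5–6 N. The orange and turquoise look-alikes and everything else on the bench were left alone.
- **Comb:** I gripped the crossbar with 80 N and pulled it out about 31–32 mm. In the picture taken after about 31 mm of pull, the comb had passed round all five necks; the last 0.9 mm nudge I checked only by numbers.
- **Pointer at the mark:** the last check reads 31.5 mm against the mark's 31.0 in the side view, and 30.9 against 31.1 in the top view. The two cameras disagree by about 0.7 mm, which is within their 2 mm calibration.
- **Forces:** the spring pull read about 11–12 N. A steady vertical load of about 13 N also stayed on the gripper while holding the bar. I did not find its cause, but it is well under the limits.

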